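Close the heavy lid of the scent case without a slam

TASK

Close the scent sampler case. Its stiff, heavy glazed lid stands open and falls once it is past its balance: take it by the front bar and lower it slowly, never letting it drop or slam, until it rests ajar on its catch, and let go there. Then, with the fingers shut, push the bar or the lid's front edge down from above until the catch snaps and the lid is fully shut, keep a firm but moderate push on it (about 10 to 15 N, never more than 30 N) for a good second so that it seats, and take the hand away; leave the candles beside the case where they stand.

Things in the scene. Friction and masses are not known exactly. Their poses are not given: they have to be found in the camera images.
- case: dark wooden box fixed to the table, 150 mm deep (its x) by 180 mm wide (its y) by 95 mm high, walls 8 mm, with one candle and one tin inside. Origin: centre of its underside; x points to the hinge side (away from the robot and to its right, towards the jar stack; the case stands turned by about -45 degrees), y to the left along the hinge, z up. It carries the lid.
- lid (a joint): hinge of the lid in rad: 0 fully shut (lid level, a firm stop), positive open, 1.45 is the stop. Hinge friction (about 0.45 N m) holds the lid above about 0.8 to 1.0 rad; below that it falls by itself unless held up. A spring ball catch inside the front wall stops the lid at about 0.08 rad; a push down of about 6 to 10 N on the bar snaps it past, and the catch then holds it shut.
- lid_front (a point): middle of the lid's front edge, 150 mm from the hinge, half-way through its thickness. The lid is a dark wooden frame with a glass pane, 150 x 180 x 14 mm, about 0.9 kg, its centre of mass about 80 mm from the hinge; shut, its underside lies on the rim of the case.
- hinge (a point): middle of the hinge axis, at the rear upper rim of the case, 95 mm above the table; the axis is the case's y. A point fixed to the case.
- bar (a point): middle of the lid's handle: a round brass bar of 10 mm diameter along the case's y, free over 60 mm between two posts, 40 mm clear of the lid's front edge (centre to edge). It lies 190 mm from the hinge along the lid and 7 mm above the plane of the hinge (102 mm over the table when shut). It can be pinched from above at every lid angle.
- tester_left_mid (a point): loose open candle glass, 67 mm diameter, 74 mm tall, standing left of the case; point at its centre, half-way up. Leave it alone.
- jar_right_mid (a point): loose lidded candle jar, 69 mm diameter, 82 mm tall, standing right of the case; point at its centre, half-way up. Leave it alone.
Mind the look-alikes: they are no part of the job. Leave any orange look-alike of the part that bears jar_right_mid alone.

How it is judged:
On the way, in this order (a step that is already met when the one before it is completed fails the run):
1. the lid is lowered to less than 0.3 rad open (value of joint lid below 0.3 rad), for 0.1 s.
2. the lid is shut (under 0.015 rad) and pressed down with more than 6 N for 0.6 s (value of joint lid below 0.015 rad and contact force between anything else and case above 6 N), for 0.6 s.
At the end, for the whole second after the job is handed in: the lid is fully shut (under 0.015 rad, about 3 mm at the bar), held by its catch and still, the robot is clear of it, the two candles stand upright where they stood (within 15 mm) (value of joint lid below 0.015 rad and velocity of joint lid below 0.05 rad/s and angle between each of tester_left_mid, jar_right_mid's own z axis and vertical below 0.1 rad); the robot touches nothing.
It fails at once if the lid drops or slams: it closes faster than 1.2 rad/s between 0.9 and 0.1 rad (velocity of joint lid below -1.2 rad/s and value of joint lid between 0.1 and 0.9 rad).
It fails at once if the lid is squeezed or pushed with more than 30 N once it is past its catch (under 0.06 rad) (value of joint lid below 0.06 rad and contact force between anything else and case above 30 N).
It fails at once if a bystander candle is moved more than 15 mm (distance of tester_left_mid from where it was at the start of the episode above 0.015 m).
It fails at once if a bystander candle is moved more than 15 mm (distance of jar_right_mid from where it was at the start of the episode above 0.015 m).
It also fails if it takes over 64 s, if anything falls off the work surface, if the arm or the gripper's body presses on something with over 40 N, if the wrist force passes 120 N, or if a joint passes its speed limit or range.

ROBOT

A 6-joint arm with a two-finger parallel gripper is mounted at the origin on a cart in front of the work surface, level with it; the furniture and walls round the work are solid. World frame = base frame: x ahead of the robot, y to its left, z up, the work surface at z = 0. Lengths are in m, angles in rad, forces in N, time in s.
With the tool pointing down it reaches from about 0.4 to 0.825 m from the base axis. Payload 7 kg.
Tool frame: the origin (TCP) lies at the centre of the arm's flange, where the gripper is bolted on; the fingertips stand 178 mm ahead of it and the grasp point (between the pads) lies 159 mm ahead of it; z points along the fingers, y is the direction in which the jaws open and shut (so a half turn about z gives the same grasp; the last joint's range is limited). The gripper opens to 88 mm and grips with 3 to 60 N. Pads are 19 mm wide; open, the fingers measure 130 mm over their backs; the gripper's body (78 mm by 193 mm) begins 47 mm behind the grasp point.
Start: joints at [-1.026, 0.359, 0.012, 0, -1.224, -0.288], TCP at [0.171, -0.653, 0.405] pointing down, gripper open.
Joint ranges: [-3.07, 3.07], [-1.43, 2.12], [-1.02, 1.25], [-3.03, 1.67], [-3.05, -0], [-3.03, 3.03]. Speed limits (rad/s): [2.39, 2.39, 3.01, 3.14, 3.14, 3.14].

INTERFACE

Orientations are given as [roll, pitch, yaw] about the fixed x, y, z axes, in that order (R = Rz(yaw) Ry(pitch) Rx(roll)).
In Python, from station import * gives the robot as it stands.
- The arm moves only by the tool send_rows, never from a script. Its argument "motion" is a list of rows, each an object with "offset": the shift along the tool's x, y, z in cm, a list of three; "turn": the turn about the tool's z in degrees. In form: [{"offset": [x, y, z], "turn": turn}, ...]. A call has 1 to 8 rows; each row is the pose to reach, as a shift and turn from the pose commanded when the call began, along the tool's axes at that moment; what a row does not reach only later rows make up. A row lasts 1/10 s, in which the tool goes at most 50 mm and 8.59 degrees, less where a joint would pass 70% of its speed; a pose out of reach is approached as far as the arm can. A call with a gripper value outside its range is refused whole. "hand" is the opening, from -1 (shut) to 1 (fully open), set as the call begins (left out, the last holds). The fingers move at their own pace and stop on an object; "squeeze" is the grip in N (left out, the last holds). Time passes only in rows, so rows that repeat a pose let the fingers close. It gives the time, the measured TCP pose, the force and the opening at its end, in the units of the state.
- get_state(): the state, without advancing time (a new reading comes with each control period).
- grab_frame(name): name is "scene" or "top" or "wrist"; returns a dict with "frame" (384x512x3 uint8, blue, green, red), "range_z" (384x512 float32, m along the optical axis (not along the pixel's ray), 0 where there is no reading), "vertical_fov" (degrees; the focal length in pixels is half the picture's height over the tangent of half this angle, whatever the lens; pixels are square), "cx", "cy" (the principal point, pixels), "cam_to_world" (4x4, takes a point from camera to world coordinates). Camera axes: x right, y up, looking along -z (the intrinsics and any distortion apply to the point x, -y, -z); pixel columns grow to the right and rows downward; lengths in m; the calibration is good to about 2 mm. A picture is of the moment at which its call begins.
- job_done(): hands the job in, once; it reports no verdict.
The state is a dict: "t": time; "q": joint angles; "qd": joint speeds; "joint_efforts": joint torques, N m; "eef_pos": TCP position; "ee_rot": TCP orientation; "force": force on the tool from outside, world axes, zero at the start; "moment": the same for the moment, N m; "width": finger opening in m.
Only numpy, scipy, OpenCV 4.12 (cv2) and the standard library are available. Lean on these libraries where they do the work, as an engineer would, in place of code of your own. Each camera call takes 0.05 s, during which the arm holds its last target. There are 200 camera calls.

## Working session

There is one attempt and no reset: what is moved stays moved. The work goes in short steps, Python scripts to look and compute and a tool call to move; the robot and the scene stay as the last step left them, time stands still between calls to the robot, and variables do not carry over. Pictures are saved under pics/ and viewed, about 8 in all and at most 12, crops included, and the job is handed in when it is done.

Besides the shell and the picture viewer there is one more tool, called after "Call:" as a command line: name --argument value ..., lists and objects as JSON in quotes. send_rows: Moves the arm, as the interface text tells. Its arguments: {"type":"object","properties":{"motion":{"type":"array"},"hand":{"type":"number"},"squeeze":{"type":"number"}},"required":["motion"]}

```bash
mkdir -p pics; ls; cat > h.py <<'E'
import numpy as np, cv2
from station import *
def snap(n,tag):
    f=grab_frame(n); np.savez(f'pics/{tag}.npz',**f); cv2.imwrite(f'pics/{tag}.png',f['frame']); return f
def world(f):
    d=f['range_z']; h,w=d.shape; F=h/2/np.tan(np.radians(f['vertical_fov'])/2)
    u,v=np.meshgrid(np.arange(w),np.arange(h))
    P=np.stack([(u-f['cx'])/F*d,-(v-f['cy'])/F*d,-d,np.ones_like(d)],-1)
    W=(P@np.asarray(f['cam_to_world']).T)[...,:3]; W[d==0]=np.nan; return W
E
python3 - <<'E'
from h import *
a=snap('scene','s0');b=snap('top','t0')
cv2.imwrite('pics/st0.png',np.vstack([a['frame'],b['frame']])[:, :])
for f in(a,b): print({k:(v if k not in('frame','range_z') else (v.shape,float((v>0).mean()))) for k,v in f.items()})
print(get_state())
E
```

```text
pics
{'frame': ((384, 512, 3), 1.0), 'range_z': ((384, 512), 0.9641011555989584), 'vertical_fov': 47.92490243634373, 'cx': 254.91169409442548, 'cy': 185.2831068552943, 'cam_to_world': array([[-0.81984526,  0.38038606, -0.4279722 ,  0.07121515],
       [-0.57225669, -0.51902292,  0.63493109,  0.62908425],
       [ 0.01939156,  0.7654552 ,  0.64319695,  0.89389789],
       [ 0.        ,  0.        ,  0.        ,  1.        ]])}
{'frame': ((384, 512, 3), 1.0), 'range_z': ((384, 512), 0.9959615071614584), 'vertical_fov': 57.63384983593363, 'cx': 255.54753541230255, 'cy': 186.49126451391604, 'cam_to_world': array([[ 0.0126763 ,  0.97839583, -0.20635141,  0.41807729],
       [-0.99991004,  0.01149824, -0.00690728, -0.18369337],
       [-0.00438537,  0.2064204 ,  0.97845357,  1.01635362],
       [ 0.        ,  0.        ,  0.        ,  1.        ]])}
{'t': 0.1, 'q': array([-1.02586806e+00,  3.59332522e-01,  1.11251548e-02, -3.00175963e-04,
       -1.22406661e+00, -2.88077383e-01]), 'qd': array([-0.0008012 , -0.00199001,  0.00188939,  0.00079732,  0.00077165,
       -0.00086141]), 'joint_efforts': array([ 8.60706477e-04, -5.84168351e+01,  2.93750721e+01,  7.01558501e+00,
        1.01112068e-02, -5.06882736e-05]), 'eef_pos': array([ 0.17141216, -0.65269554,  0.40379548]), 'ee_rot': array([ 3.14009572e+00, -1.49283237e-04, -2.88484387e+00]), 'force': array([ 0.70050007,  0.16329753, -0.23556017]), 'moment': array([ 0.00363861,  0.00339571, -0.01037339]), 'width': 0.08780379669534494}
```

View pics/s0.png

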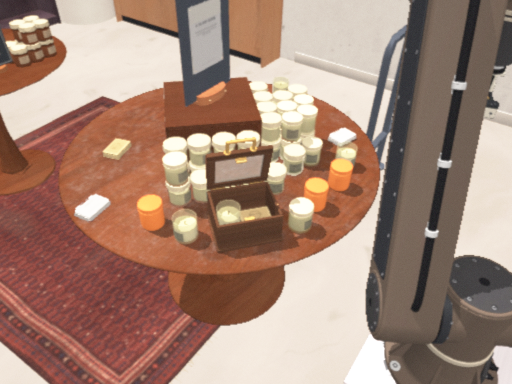

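View pics/t0.png

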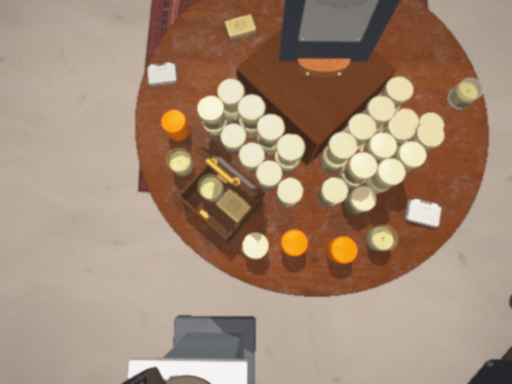

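Scene: the open case is at scene (243,205) and top (222,200), with the brass bar at scene (240,145) and top (222,170). In the top view, tester_left is the open glass at (180,161) and jar_right is the cream-lidded jar at (255,245). The orange jars at top (175,125), (294,243) and (343,250) are look-alikes. I'll measure next.

```bash
python3 - <<'E'
from h import *
out=[]
for t,(x0,x1,y0,y1) in(('s0',(195,300,130,250)),('t0',(155,285,135,265))):
    f=dict(np.load(f'pics/{t}.npz')); W=world(f); hsv=cv2.cvtColor(f['frame'],cv2.COLOR_BGR2HSV)
    m=(hsv[...,0]>12)&(hsv[...,0]<28)&(hsv[...,1]>140)&(hsv[...,2]>110)
    r=np.zeros_like(m); r[y0:y1,x0:x1]=1
    n,l,s,c=cv2.connectedComponentsWithStats((m&r).astype(np.uint8))
    for i in range(1,n):
        if s[i,4]>8:
            P=W[l==i]; print(t,s[i],c[i].round(1),np.nanmedian(P,0).round(3),np.nanmin(P,0).round(3),np.nanmax(P,0).round(3))
    # rim: points at z .088-.102 dark
    d=(hsv[...,2]<110)&r&(abs(W[...,2]-.095)<.005)
    P=W[d]; print(t,'rim',len(P)); 
    if len(P)>20: print(cv2.minAreaRect(P[:,:2].astype(np.float32)))
    # lid: dark points above z .12 near case
    d=r&(W[...,2]>.115)&(W[...,2]<.32)&(hsv[...,2]<120)&(hsv[...,1]<230)
    P=W[d];print('hi',len(P),np.nanmedian(P,0))
    vis=cv2.resize(f['frame'][y0:y1,x0:x1],None,fx=4,fy=4,interpolation=cv2.INTER_CUBIC); out.append(vis[:480])
    h=max(o.shape[0] for o in out)
w=cv2.hconcat([cv2.resize(o,(390,480)) for o in out]); cv2.imwrite('pics/crop1.png',w)
E
```

```text
s0 rim 276
((0.6580092310905457, -0.14009886980056763), (0.17949621379375458, 0.34485772252082825), 49.44242858886719)
hi 919 [ 0.64603806 -0.13234325  0.1852815 ]
t0 [170 135  18   6  71] [178.  136.8] [0.773 0.055 0.03 ] [0.771 0.033 0.01 ] [0.787 0.079 0.055]
t0 [204 157  38  29 368] [221.8 172. ] [ 0.608 -0.101  0.255] [ 0.58  -0.145 -0.003] [ 0.715 -0.019  0.288]
t0 [198 208  13  13  90] [203.5 214.2] [ 0.536 -0.039  0.094] [ 0.52  -0.053  0.007] [ 0.565 -0.01   0.098]
t0 [281 234   4  19  56] [282.8 242.8] [ 0.464 -0.252  0.081] [ 0.441 -0.259  0.024] [ 0.487 -0.247  0.085]
t0 rim 226
((0.5838139057159424, -0.07920487225055695), (0.1808348000049591, 0.1479095071554184), 50.112937927246094)
hi 556 [ 0.6260976  -0.14445269  0.23044891]
```

View pics/crop1.png

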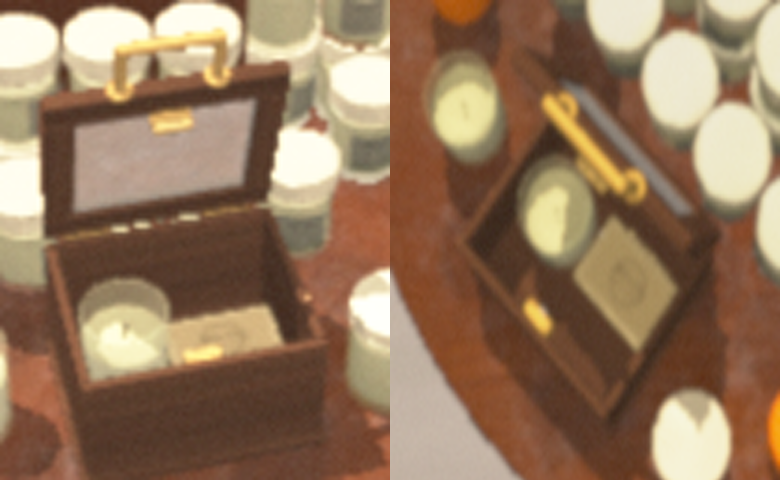

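The crop confirms the case, with its lid near upright and the bar on top. From the rim I get a yaw of about -40° and a size of 181×148 mm, which matches the given 180×150. Next I'll refine the bar position and the lid angle.

```bash
python3 - <<'E'
from h import *
th=np.radians(-39.9); c0=np.array([.584,-.079]); R=np.array([[np.cos(th),np.sin(th)],[-np.sin(th),np.cos(th)]])
for t in('s0','t0'):
    f=dict(np.load(f'pics/{t}.npz')); W=world(f); hsv=cv2.cvtColor(f['frame'],cv2.COLOR_BGR2HSV)
    L=(W[...,:2]-c0)@R.T; z=W[...,2]
    near=(abs(L[...,0])<.16)&(abs(L[...,1])<.12)
    b=near&(z>.262)&(z<.31)
    P=np.c_[L[b],z[b]]; print(t,'top stuff',len(P))
    if len(P): print(np.median(P,0).round(4),np.percentile(P,[2,98],axis=0).round(4).tolist(), 'bar mid' ,np.median(P[abs(P[:,1]-np.median(P[:,1]))<.02],0).round(4), np.percentile(P[:,2],[50,90,97]))
    m=near&(z>.11)&(z<.235)&(L[...,0]<.12)&(L[...,0]>.03)&(abs(L[...,1])<.085)
    P=np.c_[L[m],z[m]]
    if len(P)>50:
        k=np.polyfit(P[:,2]-.095,P[:,0],1); print('lid plane x=',k,'angle',np.pi/2-np.arctan(-k[0]) , len(P),np.ptp(P[:,1]))
    rim=near&(abs(z-.095)<.006)&(hsv[...,2]<110)&(abs(L[...,0])<.1)
    Q=L[rim]; print('rim rect in case frame',cv2.minAreaRect(Q.astype(np.float32)))
f=dict(np.load('pics/t0.npz'));W=world(f)
for n,(u,v) in dict(jar=(255,245),tester=(180,161)).items():
    p=W[v,u]; print(n,p.round(3),((p[:2]-c0)@R.T).round(3))
print('max height near stack', np.nanpercentile(W[100:210,200:300,2],99.5))
E
```

```text
s0 top stuff 152
[0.0289 0.0029 0.282 ] [[0.0239, -0.0362, 0.2637], [0.0353, 0.0405, 0.2866]] bar mid [0.0283 0.0029 0.2833] [0.28196255 0.28548394 0.28661924]
lid plane x= [-0.30469361  0.08144655] angle 1.27503904577712 1691 0.169908654793884
rim rect in case frame ((0.0017814934253692627, 0.0016693547368049622), (0.17949391901493073, 0.15647411346435547), 89.36112976074219)
t0 top stuff 177
[ 0.0306 -0.0033  0.284 ] [[0.026, -0.0397, 0.2662], [0.0388, 0.0359, 0.2867]] bar mid [ 0.0303 -0.0039  0.2844] [0.28404136 0.28588573 0.2864997 ]
lid plane x= [-0.30163361  0.08868463] angle 1.2778414777864588 456 0.169692792790295
rim rect in case frame ((0.007304683327674866, -0.0006304234266281128), (0.1808263212442398, 0.16270548105239868), 89.6513442993164)
jar [ 0.457 -0.178  0.083] [-0.034 -0.157]
tester [0.695 0.042 0.048] [0.008 0.164]
max height near stack 0.28474153882164166
```

Call:
send_rows --motion '[{"offset":[0,0,-5],"turn":0},{"offset":[-2,1.5,-9.6],"turn":-3},{"offset":[-5.5,4.2,-9.6],"turn":-8},{"offset":[-9.2,7,-9.6],"turn":-13},{"offset":[-13,9.8,-9.6],"turn":-18},{"offset":[-16.8,12.7,-9.6],"turn":-23},{"offset":[-20.6,15.6,-9.6],"turn":-28},{"offset":[-24.4,18.5,-9.6],"turn":-32}]' --hand 0.2 --squeeze 15

```text
t: 0.9
eef_pos: [0.3611, -0.4102, 0.5005]
ee_rot: [3.141, 0.0, -2.323]
force: [0.7, -0.3, 0.6]
width: 0.0524
```

Call:
send_rows --motion '[{"offset":[-5,0.4,0],"turn":-1},{"offset":[-10,0.9,0],"turn":-2},{"offset":[-15,1.3,0],"turn":-3.4},{"offset":[-20,1.8,0],"turn":-3.4},{"offset":[-25,2.2,0],"turn":-3.4},{"offset":[-30,2.7,0],"turn":-3.4},{"offset":[-35,3.1,0],"turn":-3.4},{"offset":[-39.8,3.6,0],"turn":-3.4}]'

```text
t: 1.7
eef_pos: [0.608, -0.0956, 0.5004]
ee_rot: [3.141, -0.0, -2.267]
force: [0.6, -0.6, 0.1]
width: 0.0524
```

Call:
send_rows --motion '[{"offset":[0,0,0],"turn":0},{"offset":[0,0,0],"turn":0},{"offset":[0,0,0],"turn":0}]'

```text
t: 2.0
eef_pos: [0.6068, -0.0978, 0.5004]
ee_rot: [3.141, -0.001, -2.267]
force: [-0.4, -0.0, -0.2]
width: 0.0526
```

```bash
python3 - <<'E'
from h import *
f=snap('wrist','w1'); W=world(f); th=np.radians(-39.9); c0=np.array([.584,-.079]); R=np.array([[np.cos(th),np.sin(th)],[-np.sin(th),np.cos(th)]])
s=get_state(); print(s['eef_pos'],s['ee_rot'],s['width'],((s['eef_pos'][:2]-c0)@R.T))
z=W[...,2]; L=(W[...,:2]-c0)@R.T; hsv=cv2.cvtColor(f['frame'],cv2.COLOR_BGR2HSV)
b=(z>.265)&(z<.3)&(abs(L[...,0])<.12)&(abs(L[...,1])<.08)&(hsv[...,1]>120)
P=np.c_[L[b],z[b]]; print(len(P)); 
if len(P): print(np.percentile(P,[5,50,95],axis=0).round(4))
E
```

```text
[ 0.60658527 -0.09824671  0.5007143 ] [ 3.14151118e+00 -1.16312451e-04 -2.26769934e+00] 0.05270134453356307 [ 0.02967243 -0.00027809]
1568
[[ 0.027  -0.0407  0.2727]
 [ 0.0313 -0.0077  0.2842]
 [ 0.0368  0.0309  0.2857]]
```

View pics/w1.png

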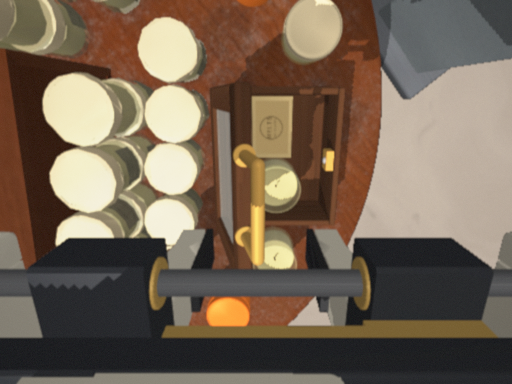

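The wrist view shows the bar running vertically from (258,160) to (258,265), centred between the open jaws and parallel to the pads. I'll descend about 62 mm and close.

Call:
send_rows --motion '[{"offset":[0,0,2],"turn":0},{"offset":[0,0,4],"turn":0},{"offset":[0,0,5],"turn":0},{"offset":[0,0,6],"turn":0},{"offset":[0,0,6.2],"turn":0},{"offset":[0,0,6.2],"turn":0}]'

```text
t: 2.65
eef_pos: [0.6071, -0.0978, 0.4389]
ee_rot: [-3.141, -0.0, -2.267]
force: [0.0, 0.1, 0.1]
width: 0.0533
```

Call:
send_rows --motion '[{"offset":[0,0,0],"turn":0},{"offset":[0,0,0],"turn":0},{"offset":[0,0,0],"turn":0},{"offset":[0,0,0],"turn":0},{"offset":[0,0,0],"turn":0},{"offset":[0,0,0],"turn":0}]' --hand -1 --squeeze 20

```text
t: 3.25
eef_pos: [0.6072, -0.0976, 0.4387]
ee_rot: [-3.141, 0.0, -2.267]
force: [1.0, -2.0, -1.6]
width: 0.0103
```

```bash
python3 - <<'E'
import numpy as np
from station import *
s=get_state();print(s['eef_pos'],s['ee_rot'],s['force'],s['width'])
# arc table in tool coords from the grasped pose: toward -case x (d) and down (z)
a0=1.276; B=lambda a:np.array([.19*np.cos(a)-.007*np.sin(a), .19*np.sin(a)+.007*np.cos(a)])
for a in np.arange(a0,0.07,-.04): d=B(a)-B(a0); print(round(a,3),(100*d).round(2))
E
```

```text
[ 0.6071844  -0.09756129  0.43872577] [-3.14132023e+00  9.63104872e-05 -2.26691590e+00] [ 0.95850273 -2.04755567 -1.56753261] 0.010296130977106653
1.276 [0. 0.]
1.236 [ 0.73 -0.21]
1.196 [ 1.45 -0.45]
1.156 [ 2.17 -0.71]
1.116 [ 2.87 -1.01]
1.076 [ 3.56 -1.33]
1.036 [ 4.23 -1.68]
0.996 [ 4.89 -2.06]
0.956 [ 5.54 -2.46]
0.916 [ 6.17 -2.89]
0.876 [ 6.78 -3.34]
0.836 [ 7.37 -3.82]
0.796 [ 7.94 -4.32]
0.756 [ 8.49 -4.84]
0.716 [ 9.02 -5.38]
0.676 [ 9.53 -5.95]
0.636 [10.02 -6.53]
0.596 [10.48 -7.14]
0.556 [10.92 -7.76]
0.516 [11.33 -8.4 ]
0.476 [11.72 -9.06]
0.436 [12.08 -9.73]
0.396 [ 12.41 -10.41]
0.356 [ 12.71 -11.11]
0.316 [ 12.99 -11.81]
0.276 [ 13.24 -12.53]
0.236 [ 13.46 -13.26]
0.196 [ 13.65 -14.  ]
0.156 [ 13.81 -14.74]
0.116 [ 13.94 -15.49]
0.076 [ 14.04 -16.24]
```

Call:
send_rows --motion '[{"offset":[0,0.36,0.1],"turn":0},{"offset":[0,0.73,0.21],"turn":0},{"offset":[0,1.1,0.33],"turn":0},{"offset":[0,1.45,0.45],"turn":0},{"offset":[0,1.45,0.45],"turn":0}]'

```text
t: 3.75
eef_pos: [0.5955, -0.0878, 0.4342]
ee_rot: [3.141, 0.0, -2.267]
force: [-0.5, 1.8, 1.6]
width: 0.0092
```

```bash
cat > lid.py <<'E'
from h import *
def lidang(tag):
    th=np.radians(-39.9); c0=np.array([.584,-.079]); R=np.array([[np.cos(th),np.sin(th)],[-np.sin(th),np.cos(th)]])
    f=snap('scene',tag); W=world(f); L=(W[...,:2]-c0)@R.T; X=.0785-L[...,0]; Z=W[...,2]-.095
    r=np.hypot(X,Z); v=cv2.cvtColor(f['frame'],cv2.COLOR_BGR2HSV)[...,2]
    m=(r>.03)&(r<.148)&(abs(L[...,1])<.088)&(X>-.01)&(Z>.006)&((abs(L[...,1])>.07)|(r>.132))
    s=get_state(); g=(s['eef_pos'][:2]-c0)@R.T
    print('lid',np.percentile(np.arctan2(Z[m],X[m]),[10,25,50,75]).round(3),m.sum(),'grip angle',np.arctan2(s['eef_pos'][2]-.159-.095,.0785-g[0])-.037,'r',np.hypot(s['eef_pos'][2]-.254,.0785-g[0]),s['force'].round(2),s['width'])
E
python3 -c "
from lid import *
lidang('s1')"
```

```text
lid [1.165 1.183 1.193 1.2  ] 485 grip angle 1.1928036288523263 r 0.19121646989047045 [-0.99  2.27  2.22] 0.009511459407353056
```

View pics/s1.png

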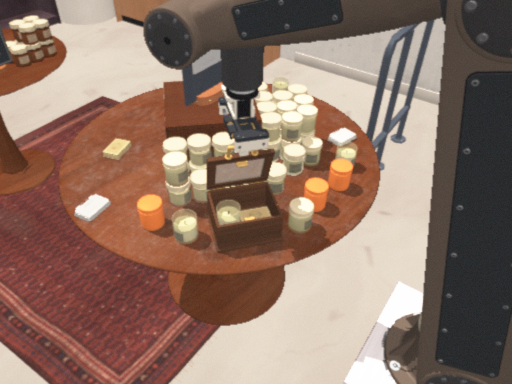

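The gripper holds the bar between the pads at scene (240,150). The lid's measured angle, 1.193, agrees with the gripper's, so I'll continue the arc.

Call:
send_rows --motion '[{"offset":[0,0.72,0.26],"turn":0},{"offset":[0,1.42,0.56],"turn":0},{"offset":[0,2.11,0.88],"turn":0},{"offset":[0,2.78,1.23],"turn":0},{"offset":[0,3.44,1.61],"turn":0},{"offset":[0,4.09,2.01],"turn":0},{"offset":[0,4.72,2.44],"turn":0},{"offset":[0,5.33,2.89],"turn":0}]'

```text
t: 4.6
eef_pos: [0.5547, -0.0536, 0.4049]
ee_rot: [3.142, 0.0, -2.267]
force: [2.0, 1.6, 1.7]
width: 0.0093
```

```bash
python3 -c "
from lid import *
lidang('s2')"
```

```text
lid [0.792 0.865 0.877 0.881] 167 grip angle 0.8674654558391444 r 0.1909984303178883 [ 1.02  3.15 -2.36] 0.009389803508274433
```

Call:
send_rows --motion '[{"offset":[0,0.59,0.48],"turn":0},{"offset":[0,1.16,0.98],"turn":0},{"offset":[0,1.71,1.5],"turn":0},{"offset":[0,2.24,2.04],"turn":0},{"offset":[0,2.75,2.61],"turn":0},{"offset":[0,3.24,3.19],"turn":0},{"offset":[0,3.7,3.8],"turn":0},{"offset":[0,4.14,4.42],"turn":0}]'

```text
t: 5.45
eef_pos: [0.5231, -0.0272, 0.3605]
ee_rot: [3.142, 0.0, -2.267]
force: [2.8, 2.6, -0.0]
width: 0.0088
```

Call:
send_rows --motion '[{"offset":[0,0.41,0.64],"turn":0},{"offset":[0,0.8,1.3],"turn":0},{"offset":[0,1.16,1.97],"turn":0},{"offset":[0,1.49,2.65],"turn":0},{"offset":[0,1.79,3.35],"turn":0},{"offset":[0,2.07,4.05],"turn":0},{"offset":[0,2.32,4.77],"turn":0},{"offset":[0,2.54,5.5],"turn":0}]'

```text
t: 6.25
eef_pos: [0.5034, -0.0108, 0.3053]
ee_rot: [3.141, 0.0, -2.267]
force: [-0.6, 7.6, 1.1]
width: 0.0094
```

```bash
python3 -c "
from lid import *
lidang('s3')"
```

```text
lid [0.352 0.361 0.385 0.46 ] 337 grip angle 0.22912704544806753 r 0.19112173877805427 [ 2.19  7.74 -5.21] 0.009532737956589947
```

```bash
python3 -c "
import cv2
i=cv2.imread('pics/s3.png')[110:270,160:340];cv2.imwrite('pics/c3.png',cv2.resize(i,None,fx=4,fy=3.7,interpolation=2))"
```

```text
(no output)
```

View pics/c3.png

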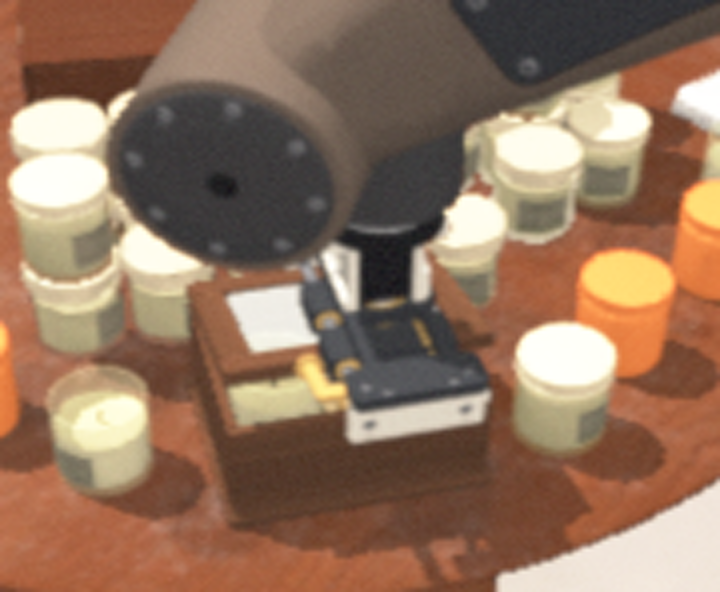

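The lid is low and the bar is still held; the crop shows the handle at about (320,380), with both candles standing. I'll lower slowly to the catch.

Call:
send_rows --motion '[{"offset":[0,0.1,0.37],"turn":0},{"offset":[0,0.19,0.74],"turn":0},{"offset":[0,0.27,1.1],"turn":0},{"offset":[0,0.35,1.48],"turn":0},{"offset":[0,0.41,1.8],"turn":0},{"offset":[0,0.45,2.05],"turn":0},{"offset":[0,0.48,2.23],"turn":0},{"offset":[0,0.48,2.23],"turn":0}]'

```text
t: 7.1
eef_pos: [0.4994, -0.0075, 0.2827]
ee_rot: [3.14, -0.0, -2.267]
force: [-1.1, 9.8, -3.6]
width: 0.0095
```

Call:
send_rows --motion '[{"offset":[0,0.02,0.15],"turn":0},{"offset":[0,0.04,0.3],"turn":0},{"offset":[0,0.05,0.4],"turn":0},{"offset":[0,0.05,0.4],"turn":0},{"offset":[0,0.05,0.4],"turn":0}]'

```text
t: 7.6
eef_pos: [0.499, -0.0072, 0.2788]
ee_rot: [3.14, -0.0, -2.267]
force: [-1.7, 9.9, -1.3]
width: 0.0094
```

Call:
send_rows --motion '[{"offset":[0,0,0],"turn":0},{"offset":[0,0,0],"turn":0},{"offset":[0,0,0],"turn":0},{"offset":[0,0,0],"turn":0}]' --hand -0.4

```text
t: 8.0
eef_pos: [0.4996, -0.0081, 0.2796]
ee_rot: [3.141, -0.001, -2.267]
force: [0.9, 1.0, 0.1]
width: 0.0257
```

Call:
send_rows --motion '[{"offset":[0,0,-1],"turn":0},{"offset":[0,0,-2],"turn":0},{"offset":[0,0,-3.5],"turn":0},{"offset":[0,0,-5],"turn":0},{"offset":[0,0,-6],"turn":0},{"offset":[0,0,-6],"turn":0}]'

```text
t: 8.6
eef_pos: [0.5002, -0.0077, 0.3418]
ee_rot: [-3.14, 0.003, -2.267]
force: [-0.5, 0.3, 0.1]
width: 0.0262
```

Call:
send_rows --motion '[{"offset":[0,0,0],"turn":0},{"offset":[0,0,0],"turn":0},{"offset":[0,0,0],"turn":0},{"offset":[0,0,0],"turn":0}]' --hand -1

```text
t: 9.0
eef_pos: [0.4997, -0.0078, 0.3392]
ee_rot: [3.141, -0.001, -2.267]
force: [0.0, -0.4, -0.5]
width: 0.0022
```

```bash
cat > bar.py <<'E'
from h import *
def bar(tag,cam='wrist'):
    th=np.radians(-39.9); c0=np.array([.584,-.079]); R=np.array([[np.cos(th),np.sin(th)],[-np.sin(th),np.cos(th)]])
    f=snap(cam,tag); W=world(f); L=(W[...,:2]-c0)@R.T; hsv=cv2.cvtColor(f['frame'],cv2.COLOR_BGR2HSV)
    m=(abs(L[...,0]+.112)<.03)&(abs(L[...,1])<.045)&(W[...,2]>.09)&(W[...,2]<.135)&(hsv[...,0]>12)&(hsv[...,0]<28)&(hsv[...,1]>120)
    P=np.c_[L[m],W[m][:,2]]; print('bar',cam,m.sum())
    if m.sum(): print(np.percentile(P,[5,50,95],axis=0).round(4))
    e=(abs(L[...,0]+.05)<.03)&(abs(abs(L[...,1])-.08)<.008)&(W[...,2]>.09)&(W[...,2]<.14)
    if e.sum()>9: k=np.polyfit(L[e][:,0],W[e][:,2],1); print('lid slope',-k[0],e.sum(),'z at -.05',np.polyval(k,-.05))
    s=get_state(); print(((s['eef_pos'][:2]-c0)@R.T).round(4),s['eef_pos'],s['force'].round(2),s['width'],s['t'])
E
python3 -c "
from bar import *
bar('w4'); bar('s4','scene'); bar('t4','top')
i=cv2.imread('pics/s4.png')[110:270,160:340]; cv2.imwrite('pics/c4.png',np.hstack([cv2.resize(i,(400,355)),cv2.resize(cv2.imread('pics/w4.png'),(400,355))]))"
```

```text
bar wrist 1713
[[-0.1169 -0.0418  0.116 ]
 [-0.11   -0.0288  0.1193]
 [-0.0858  0.0181  0.121 ]]
lid slope -0.0777489794459517 2330 z at -.05 0.11643677157393419
[-0.1103  0.0005] [ 0.49972397 -0.00781778  0.3393257 ] [-0.    0.01  0.28] 0.0010297008383278964 9.05
bar scene 117
[[-0.1183 -0.0357  0.1138]
 [-0.1148 -0.009   0.1182]
 [-0.0939  0.04    0.1215]]
lid slope -0.3330748248930835 147 z at -.05 0.11294544016165652
[-0.1103  0.0006] [ 0.49973661 -0.00781343  0.33941893] [-0.96 -0.01  0.51] 0.0004420429941278908 9.1
bar top 82
[[-0.1167 -0.0397  0.115 ]
 [-0.1084 -0.0333  0.1188]
 [-0.0847 -0.0158  0.1219]]
lid slope 0.032842980578550986 177 z at -.05 0.11782117776610534
[-0.1103  0.0005] [ 0.4997427  -0.00783581  0.33948276] [-0.59  0.2   0.86] 0.0006136199017038842 9.15
```

View pics/c4.png

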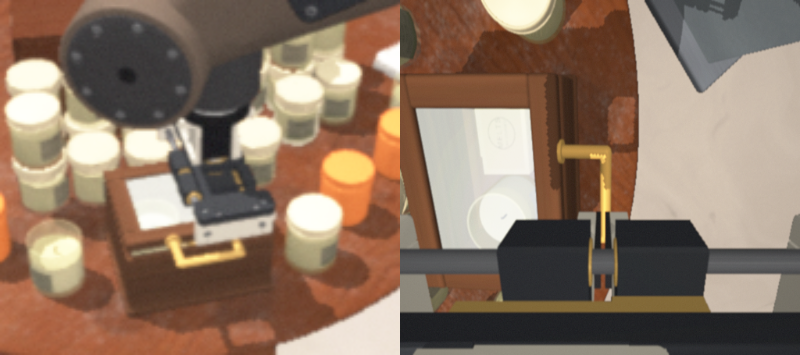

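The lid rests ajar on its catch: bar top at z≈0.121, so about 0.075 rad. The shut fingers are above the bar (wrist crop about (605,190)). Tips are at 0.161, so I'll go down 36 mm and then press gently.

Call:
send_rows --motion '[{"offset":[0,0.1,1.5],"turn":0},{"offset":[0,0.1,2.8],"turn":0},{"offset":[0,0.1,3.4],"turn":0},{"offset":[0,0.1,3.6],"turn":0},{"offset":[0,0.1,3.8],"turn":0},{"offset":[0,0.1,3.9],"turn":0},{"offset":[0,0.1,4.0],"turn":0},{"offset":[0,0.1,4.0],"turn":0}]'

```text
t: 9.95
eef_pos: [0.499, -0.0072, 0.2999]
ee_rot: [-3.141, 0.0, -2.267]
force: [-0.1, -0.3, -0.2]
width: 0.0003
```

Call:
send_rows --motion '[{"offset":[0,0,0.05],"turn":0},{"offset":[0,0,0.1],"turn":0},{"offset":[0,0,0.15],"turn":0},{"offset":[0,0,0.2],"turn":0},{"offset":[0,0,0.2],"turn":0}]'

```text
t: 10.45
eef_pos: [0.499, -0.0072, 0.298]
ee_rot: [-3.141, 0.0, -2.267]
force: [-1.7, 0.8, 3.6]
width: 0.0005
```

Call:
send_rows --motion '[{"offset":[0,0,0.05],"turn":0},{"offset":[0,0,0.1],"turn":0},{"offset":[0,0,0.15],"turn":0},{"offset":[0,0,0.2],"turn":0},{"offset":[0,0,0.2],"turn":0}]'

```text
t: 10.95
eef_pos: [0.4989, -0.0071, 0.2965]
ee_rot: [-3.141, 0.0, -2.267]
force: [-4.6, 2.4, 8.4]
width: 0.0007
```

Call:
send_rows --motion '[{"offset":[0,0,0.05],"turn":0},{"offset":[0,0,0.1],"turn":0},{"offset":[0,0,0.15],"turn":0},{"offset":[0,0,0.2],"turn":0},{"offset":[0,0,0.2],"turn":0}]'

```text
t: 11.45
eef_pos: [0.4988, -0.007, 0.2942]
ee_rot: [3.141, 0.0, -2.267]
force: [-3.6, 2.7, 6.4]
width: 0.0007
```

Call:
send_rows --motion '[{"offset":[0,0,0.07],"turn":0},{"offset":[0,0,0.14],"turn":0},{"offset":[0,0,0.21],"turn":0},{"offset":[0,0,0.3],"turn":0},{"offset":[0,0,0.3],"turn":0}]'

```text
t: 11.95
eef_pos: [0.4989, -0.0071, 0.2907]
ee_rot: [3.142, 0.0, -2.267]
force: [0.5, 0.5, 0.0]
width: 0.0006
```

Call:
send_rows --motion '[{"offset":[0,0,0.07],"turn":0},{"offset":[0,0,0.14],"turn":0},{"offset":[0,0,0.21],"turn":0},{"offset":[0,0,0.3],"turn":0},{"offset":[0,0,0.3],"turn":0}]'

```text
t: 12.45
eef_pos: [0.4989, -0.0073, 0.2874]
ee_rot: [3.141, -0.0, -2.267]
force: [0.1, -0.1, 1.0]
width: 0.0003
```

The catch snapped and the force fell away. Now I'll follow down to the shut stop in small steps.

Call:
send_rows --motion '[{"offset":[0,0,0.05],"turn":0},{"offset":[0,0,0.1],"turn":0},{"offset":[0,0,0.15],"turn":0},{"offset":[0,0,0.15],"turn":0}]'

```text
t: 12.85
eef_pos: [0.499, -0.0072, 0.2862]
ee_rot: [3.142, -0.0, -2.267]
force: [-0.7, -0.1, 1.3]
width: 0.0006
```

Call:
send_rows --motion '[{"offset":[0,0,0.05],"turn":0},{"offset":[0,0,0.1],"turn":0},{"offset":[0,0,0.1],"turn":0}]'

```text
t: 13.15
eef_pos: [0.499, -0.0072, 0.2853]
ee_rot: [-3.142, 0.0, -2.267]
force: [0.0, -0.4, 0.8]
width: 0.0004
```

Call:
send_rows --motion '[{"offset":[0,0,0.03],"turn":0},{"offset":[0,0,0.06],"turn":0},{"offset":[0,0,0.06],"turn":0},{"offset":[0,0,0.06],"turn":0}]'

```text
t: 13.55
eef_pos: [0.499, -0.0072, 0.2852]
ee_rot: [-3.141, 0.0, -2.267]
force: [-2.7, 0.3, 6.0]
width: 0.0003
```

Call:
send_rows --motion '[{"offset":[0,0,0.03],"turn":0},{"offset":[0,0,0.06],"turn":0},{"offset":[0,0,0.06],"turn":0},{"offset":[0,0,0.06],"turn":0}]'

```text
t: 13.95
eef_pos: [0.499, -0.0072, 0.2851]
ee_rot: [-3.141, 0.0, -2.267]
force: [-3.5, 0.2, 11.2]
width: 0.0002
```

The tips are at 0.107, which is the bar top when shut. The push is 11 N, so I'll hold it.

Call:
send_rows --motion '[{"offset":[0,0,0.02],"turn":0},{"offset":[0,0,0.02],"turn":0},{"offset":[0,0,0.02],"turn":0},{"offset":[0,0,0.02],"turn":0},{"offset":[0,0,0.02],"turn":0},{"offset":[0,0,0.02],"turn":0},{"offset":[0,0,0.02],"turn":0},{"offset":[0,0,0.02],"turn":0}]'

```text
t: 14.75
eef_pos: [0.499, -0.0072, 0.285]
ee_rot: [-3.141, 0.0, -2.267]
force: [-5.4, 1.8, 12.4]
width: 0.0004
```

Call:
send_rows --motion '[{"offset":[0,0,0],"turn":0},{"offset":[0,0,0],"turn":0},{"offset":[0,0,0],"turn":0},{"offset":[0,0,0],"turn":0},{"offset":[0,0,0],"turn":0},{"offset":[0,0,0],"turn":0},{"offset":[0,0,0],"turn":0},{"offset":[0,0,0],"turn":0}]'

```text
t: 15.55
eef_pos: [0.499, -0.0072, 0.285]
ee_rot: [-3.141, 0.0, -2.266]
force: [-4.3, 1.5, 13.0]
width: 0.0004
```

Call:
send_rows --motion '[{"offset":[0,0,-0.3],"turn":0},{"offset":[0,0,-1.5],"turn":0},{"offset":[0,0,-4],"turn":0},{"offset":[0,0,-8],"turn":0},{"offset":[0,0,-12],"turn":0},{"offset":[0,0,-15],"turn":0},{"offset":[0,0,-15],"turn":0},{"offset":[0,0,-15],"turn":0}]'

```text
t: 16.35
eef_pos: [0.4988, -0.0072, 0.4349]
ee_rot: [-3.141, 0.002, -2.267]
force: [-0.2, 0.5, -0.2]
width: 0.0004
```

```bash
python3 -c "
from bar import *
bar('w5'); bar('t5','top'); bar('s5','scene')
a=np.load('pics/t0.npz');b=np.load('pics/t5.npz')
for n,(u,v) in dict(jar=(255,245),tester=(180,161)).items():
    p=[cv2.absdiff(a['frame'],b['frame'])[v-12:v+13,u-12:u+13].mean(), world(dict(a))[v,u].round(3), world(dict(b))[v,u].round(3)]; print(n,p)
i=cv2.imread('pics/s5.png')[110:270,160:340]; cv2.imwrite('pics/c5.png',np.hstack([cv2.resize(i,(400,355)),cv2.resize(cv2.imread('pics/w5.png'),(400,355))]))"
```

```text
bar wrist 1168
[[-0.1178 -0.041   0.1039]
 [-0.1096 -0.0059  0.1066]
 [-0.0851  0.0348  0.1082]]
lid slope -0.04879406072521726 1046 z at -.05 0.10896996301426207
[-0.1115  0.0003] [ 0.49861354 -0.00727057  0.43377384] [-0.95 -0.3  -0.08] 0.00017239571628630137 16.4
bar top 114
[[-0.1177 -0.0395  0.1021]
 [-0.1113 -0.0284  0.106 ]
 [-0.0867  0.0054  0.1093]]
lid slope -0.018180504388572025 129 z at -.05 0.10905454066702296
[-0.1115  0.0003] [ 0.49861191 -0.00727441  0.43317813] [-0.55  0.51 -0.03] 0.0002316519518764786 16.45
bar scene 117
[[-0.1192 -0.0339  0.1009]
 [-0.1158 -0.0005  0.1052]
 [-0.0895  0.0399  0.1087]]
lid slope -0.17411366315598426 232 z at -.05 0.10752597088975911
[-0.1115  0.0003] [ 0.49866293 -0.00726238  0.43290117] [ 0.51  0.17 -0.23] 0.0008394889878626019 16.5
jar [np.float64(9.568533333333333), array([ 0.457, -0.178,  0.083]), array([ 0.457, -0.178,  0.082])]
tester [np.float64(8.358933333333333), array([0.695, 0.042, 0.048]), array([0.695, 0.042, 0.048])]
```

View pics/c5.png

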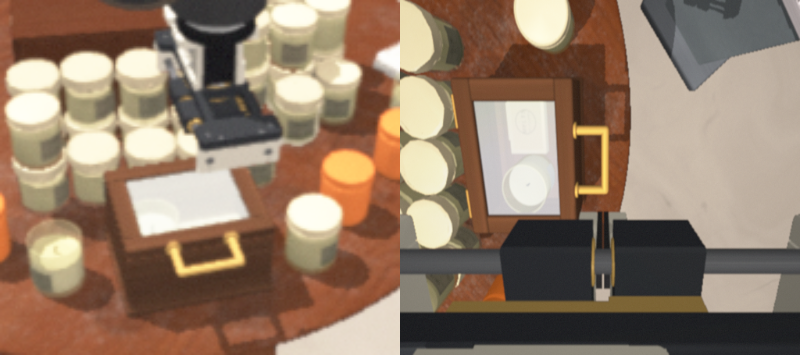

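The lid is shut: the bar top is at 0.107 and the lid top is level at 0.109. The hand is clear (left crop about (235,145)) and the candles haven't moved.

```bash
python3 -c "
from station import *
print(job_done())"
```

```text
the job is handed in; nothing more can be done
None
```

The case is shut and the job is handed in at about 16.5 s of the 64 s allowed; no verdict was reported.

**What I did:** I pinched the bar with the lid at about 1.28 rad and lowered it along its arc at no more than about 0.4 rad/s. I let go with it resting ajar on the catch, at about 0.075 rad. With the fingers shut I pushed the bar down until the catch snapped; the highest push I read was about 8 N. I then held 11–13 N on the shut lid for about 1.6 s and took the hand away.

**Last checks:**
- **Lid:** the bar top is at z ≈ 0.107 m and the lid top at ≈ 0.109 m, both the values for fully shut.
- **Hand:** it is about 15 cm clear, with no contact force beyond sensor noise.
- **Candles:** both read within 1 mm of where they stood.

**Odd readings:** two measurements disagreed with the rest, and I did not rely on them.
- **Lid angle during lowering:** one scene-camera reading near 0.23 rad said 0.385, because the gripper was in view; a picture showed the lid low and the bar still held.
- **Lid slope at the end:** the fits scattered between -0.02 and -0.17, so I went by the heights.

A sideways force of about 10 N on the bar built up towards the end of lowering and vanished on release.

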